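# Load the doming die into the hand screw press

## Task

Take the die with the round dome on top by its wooden handle and slide it in between the guide rails of the screw press, under the platen, until it sits straight and right back against the stop, with the handle sticking out of the front. Let go of it there and leave the other die, the one with the straight ridge, where it lies.

Things in the scene. Friction and masses are not known exactly. Their poses are not given: they have to be found in the camera images.
- dome_die: Doming die, 0.22 kg: aluminium block 50 x 46 x 28 mm (x, y, z), round steel dome on top (36 mm wide, 10 mm high). Wooden bar handle, 14 mm wide (y), 18 high, along -x from the block's front (x = -25 mm) to x = -155, its centre line 28 mm above the underside. Origin: centre of the block's underside; z up. Starts on the bench left or right of the press, handle roughly towards the robot.
- ridge_die: Folding die, the wrong one: the same block, handle and origin as the doming die, but on top a straight steel ridge, 12 x 40 mm and 10 mm high. It lies on the other side of the press.
- press: Screw press, fixed, 220 mm high: grey base, two pillars, crossbeam, round platen 60 mm above the base plate. Origin: on the bench under the platen's centre, where the block's centre belongs when home; -x is the open front, the die goes in along +x, x axes in line. Base plate 8 mm thick, x -125 to +60 mm, 180 wide; the die slides on it. Beam and pillars lie within x = -30 to +30 mm.
- press_mouth (a point): Centre of the press's channel mouth, on top of the base plate, 55 mm in front (-x) of the press's origin; axes as the press. From here two steel guide rails run 85 mm along +x, 18 mm high, 66 mm apart inside (10 mm play each side of a die). At the back a 30 mm high bar is the stop: its front face lies 80 mm behind the mouth (press x = +25 mm).
Not all that is in view belongs to the job. Leave any red or turquoise look-alike of the dome_die alone.

How it is judged:
By the outcome, as a careful person would: the job done as asked, in the order asked, and still so for the second after the job is handed in, with the robot touching nothing.
It also fails if it takes over 45 s, if anything falls off the work surface, if the arm or the gripper's body presses on something with over 40 N, if the wrist force passes 120 N, or if a joint passes its speed limit or range.

## Robot

A 7-joint arm with a two-finger parallel gripper is mounted at the origin on the work surface. World frame = base frame: x ahead of the robot, y to its left, z up, the work surface at z = 0. Lengths are in m, angles in rad, forces in N, time in s.
With the tool pointing down it reaches from about 0.35 to 0.9 m from the base axis. Payload 8.1 kg.
Tool frame: the origin (TCP) lies at the very end of the fingers, on their centre line; the grasp point (between the pads) lies 19 mm behind it (arm.tcp_to_grasp is the z of the grasp point in the tool frame, in m); z points along the fingers, y is the line along which they close (so a half turn about z gives the same grasp; the last joint's range is limited). The gripper opens to 92 mm and grips with 3 to 60 N. Pads are 19 mm wide; open, the fingers measure 130 mm over their backs; the gripper's body (75 mm by 190 mm) begins 47 mm behind the grasp point.
Start: joints at [1.01, 0.434, 0.025, 1.573, -0.012, 1.134, -0.075], TCP at [0.276, -0.561, 0.227] pointing down, gripper open.
Joint ranges: [-2.62, 2.62], [-0.44, 2.09], [-1.27, 1.32], [0.08, 2.57], [-1.32, 4.46], [0.12, 2], [-2.74, 2.74]. Speed limits (rad/s): [2.22, 2.22, 3.01, 3.01, 3.14, 3.14, 3.14].

## Interface

Orientations are given as a rotation vector (axis times angle).
In Python, from cell import readout, vision, sign_off, arm gives the robot as it stands. The module is installed in compiled form; this text tells all that it offers.
- The arm moves only by the shell command python3 -m creep 'ROWS' [FORCE]. ROWS is JSON, a list of rows, each a list of 5 numbers: the shift along the tool's x, y, z in units of 4 cm (1.0 is 4 cm), then the turn about the tool's z in units of 4 degrees (1.0 is 4 degrees), then the opening, from 0 (shut) to 1 (fully open). A call has 1 to 12 rows; each row shifts and turns the commanded pose from where the row before left it, along the tool's axes as they then stand; what a row does not reach is not made up. A row lasts 1/8 s, in which the tool goes at most 62.5 mm and 10.7 degrees, less where a joint would pass 70% of its speed; a pose out of reach is approached as far as the arm can. A call with a number of a shift or a turn outside -1 to 1 is refused whole. A call with a gripper value outside its range is refused whole. The fingers move at their own pace and stop on an object; FORCE is the grip in N (left out, the last holds). Time passes only in rows, so rows that do not move let the fingers close. It gives the time, the measured TCP pose, the force, the opening and the grip force at its end, in the units of the state.
- readout.observe(): the state, without advancing time (a new reading comes with each control period).
- vision.get_image(name): name is "scene" or "top" or "wrist"; returns a dict with "pixels" (420x560x3 uint8, blue, green, red), "z_map" (420x560 float32, m along the optical axis (not along the pixel's ray), 0 where there is no reading), "camera_matrix" (3x3 intrinsics, pixels), "position" and "rotation" of the camera in the world. Camera axes: x right, y up, looking along -z (the intrinsics and any distortion apply to the point x, -y, -z); pixel columns grow to the right and rows downward; lengths in m; the calibration is good to about 2 mm. The wrist camera is an equidistant fisheye: a pixel r from the principal point sees the ray r / f radians off the axis. A picture is of the moment at which its call begins.
- sign_off(): hands the job in; it is judged then, once.
The state is a dict: "clock": time; "joints": joint angles; "dq": joint speeds; "joint_efforts": joint torques, N m; "position": TCP position; "ee_rot": TCP orientation; "force": force on the tool from outside, world axes, zero at the start; "ft_torque": the same for the moment, N m; "width": opening from 0.0 (shut) to 1.0 (fully open); "gripper_force": force on a finger pad.
Only numpy, scipy, OpenCV 4.12 (cv2) and the standard library are available. Lean on these libraries where they do the work, as an engineer would, in place of code of your own. Each camera call takes 0.05 s, during which the arm holds its last target. There are 200 camera calls.

## Working session

There is one attempt and no reset: what is moved stays moved. The work goes in short steps, Python scripts to look and compute and a shell command to move; the robot and the scene stay as the last step left them, time stands still between calls to the robot, and variables do not carry over. Pictures are saved under pics/ and viewed, at most 10 in all, crops included, and the job is handed in when it is done.

```bash
mkdir -p pics; cat > h.py <<'E'
import numpy as np, cv2
from cell import readout, vision, sign_off, arm
def cloud(d):
    K=d["camera_matrix"];z=d["z_map"];v,u=np.mgrid[:z.shape[0],:z.shape[1]]
    p=np.stack([(u-K[0,2])/K[0,0]*z,-(v-K[1,2])/K[1,1]*z,-z],-1)
    R=np.array(d["rotation"]);
    if R.shape!=(3,3): R=cv2.Rodrigues(R)[0]
    return p@R.T+np.array(d["position"])
E
python3 - <<'E'
from h import *
s=readout.observe();print(s)
ims=[]
for n in ["top","scene"]:
    d=vision.get_image(n);cv2.imwrite(f"pics/{n}0.png",d["pixels"]);np.savez(f"{n}0.npz",**d)
    print(n,d["camera_matrix"],d["position"],d["rotation"],d.keys())
E
```

```text
{'clock': 0.0, 'joints': array([ 1.01039649,  0.43519823,  0.02499621,  1.57409265, -0.0116213 ,
        1.13397886, -0.07509744]), 'dq': array([-9.95494298e-06,  5.07076235e-04,  1.57676642e-04, -2.92915339e-04,
       -6.25070212e-04,  3.72793595e-04, -3.98613143e-04]), 'joint_efforts': array([-1.30290409e-03, -6.67841506e+01,  9.84525606e-01, -3.14464831e+01,
       -6.05390710e-02,  4.27536992e-02,  2.33975970e-04]), 'position': array([ 0.27595633, -0.56021955,  0.22596233]), 'ee_rot': array([-3.05826481e+00, -7.12367683e-01,  7.41819584e-04]), 'force': array([-0.99947764, -0.95613609,  0.19091213]), 'ft_torque': array([ 0.01869574, -0.00748131,  0.01780852]), 'gripper_force': 0.0, 'width': 1.0011147887510825}
top [[495.81463454   0.         289.36141307]
 [  0.         495.81463454 206.1626131 ]
 [  0.           0.           1.        ]] [ 0.36960862 -0.00553538  1.28119341] [ 0.05407444 -0.06336453 -1.5571402 ] dict_keys(['pixels', 'z_map', 'camera_matrix', 'position', 'rotation'])
scene [[500.81213927   0.         273.15438525]
 [  0.         500.81213927 215.61660158]
 [  0.           0.           1.        ]] [1.22120085 0.30611021 0.91002542] [0.48523811 0.72814295 1.83664851] dict_keys(['pixels', 'z_map', 'camera_matrix', 'position', 'rotation'])
```

View pics/top0.png

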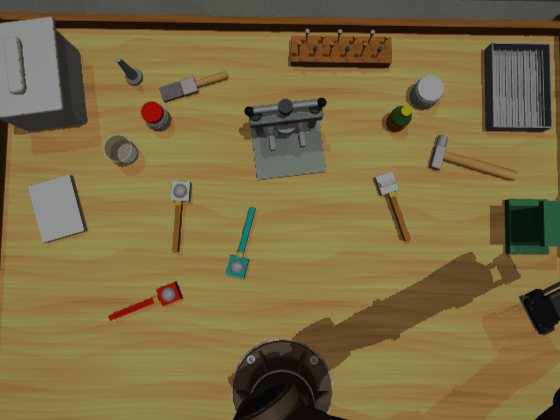

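View pics/scene0.png

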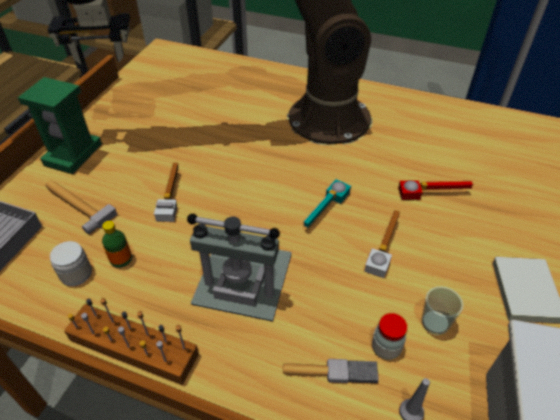

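The top view shows the dome die at (180,191) with its handle running to (177,250), and the ridge die at (387,184). The press plate is centred near (288,150) with its mouth facing down the image. A turquoise look-alike lies at (240,240), between the dome die and the mouth. The scene view agrees.

```bash
cat > m.py <<'E'
from h import *
def rect(xy):
    c,wh,a=cv2.minAreaRect((xy*1000).astype(np.float32)); return np.round(c,1),np.round(wh,1),round(a,1)
def roi(P,d,u0,u1,v0,v1):
    m=np.zeros(P.shape[:2],bool);m[v0:v1,u0:u1]=1;return m&(d["z_map"]>0)
E
python3 - <<'E'
from m import *
d=dict(np.load("top0.npz"));P=cloud(d);I=d["pixels"]
hsv=cv2.cvtColor(I,cv2.COLOR_BGR2HSV)
m=roi(P,d,150,210,170,260)
z=P[...,2]
print("bench z",np.median(z[200:260,300:360]),np.std(z[200:260,300:360]))
h=m&(z>.028);print("die hi",h.sum())
ys,xs=np.where(h)
for r in range(175,256,4):
    k=h[r]
    if k.any(): print(r,np.where(k)[0][[0,-1]],np.round(P[r][k].mean(0)*1000,1))
blk=m&(z>.018)&(hsv[...,1]<70);print("blk",rect(P[blk][:,:2]),np.median(z[blk]))
hd=m&(z>.02)&(hsv[...,1]>110);q=P[hd][:,:2];print("hand",rect(q),np.median(z[hd]))
# press
m=roi(P,d,235,340,90,190)
b=m&(z>.004)&(z<.014)&(hsv[...,1]<70);print("plate",b.sum(),rect(P[b][:,:2]))
for lo,hi in [(.015,.023),(.023,.031),(.031,.05),(.14,.19),(.19,.3)]:
    k=m&(z>lo)&(z<hi)&(hsv[...,1]<90);print(lo,hi,k.sum(),rect(P[k][:,:2]))
c=cv2.resize(I[85:265,150:340],None,fx=4,fy=4,interpolation=cv2.INTER_CUBIC)[:600]
c=cv2.resize(I[90:190,235:340],None,fx=6,fy=6,interpolation=cv2.INTER_CUBIC)[:600];c=cv2.convertScaleAbs(c,alpha=1.5)
cv2.imwrite("pics/press.png",c)
E
```

```text
bench z -0.0004109094451505424 0.08790032216462199
die hi 549
183 [172 189] [518.9 260.5  29.7]
187 [175 189] [508.1 261.1  35.3]
191 [172 187] [497.8 265.2  35.6]
195 [171 188] [488.  264.5  32.4]
199 [172 188] [478.1 265.1  29.6]
203 [176 181] [467.4 266.6  36.4]
207 [176 181] [457.4 266.5  35.4]
211 [175 180] [447.2 268.6  36.2]
215 [175 180] [437.1 268.2  36.5]
219 [175 179] [427.2 269.6  34.4]
223 [175 180] [417.1 267.9  35. ]
227 [174 179] [407.  269.7  37.2]
231 [174 179] [397.  269.8  35.5]
235 [174 179] [387.  269.5  35.2]
239 [173 178] [377.  271.1  38.1]
243 [173 178] [367.  270.9  37.5]
247 [173 178] [357.  271.1  35.4]
251 [172 178] [347.  272.1  35. ]
blk (array([498.9, 265.7]), array([47.8, 49.4]), 86.9) 0.029527788689579726
hand (array([408.9, 269.7]), array([ 15.2, 129.7]), 87.3) 0.0358106886700329
plate 2797 (array([612.2,  -7.1]), array([135.2, 179.2]), 7.8)
0.015 0.023 63 (array([632.5,   2.5]), array([146.1,  99.5]), 80.9)
0.023 0.031 195 (array([644.8,  -7.3]), array([ 61.4, 142.3]), 7.3)
0.031 0.05 32 (array([646.2,  -2.4]), array([ 42.7, 151.3]), 9.4)
0.14 0.19 1064 (array([668.3,   0.9]), array([ 45.5, 169. ]), 7.5)
0.19 0.3 605 (array([668.1,   1.1]), array([ 32.2, 175.6]), 3.6)
```

View pics/press.png

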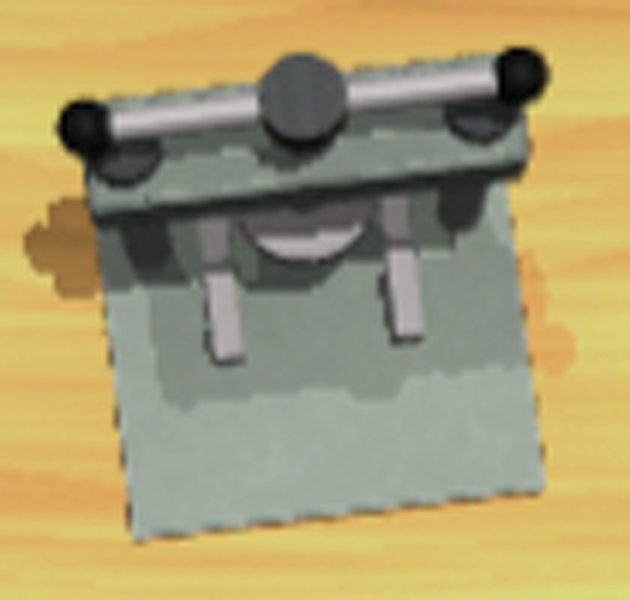

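The enlarged press shows the rail front ends at about (228,360) and (405,338) in the crop. The plate front edge runs from (134,540) to (543,490), a yaw of about +7.5°. I'll refine this by fitting lines to the edges.

```bash
cat >> m.py <<'E'
def cast(d,uv,zp):
    K=d["camera_matrix"];R=cv2.Rodrigues(np.array(d["rotation"],float))[0];uv=np.asarray(uv,float)
    r=np.c_[(uv[:,0]-K[0,2])/K[0,0],-(uv[:,1]-K[1,2])/K[1,1],-np.ones(len(uv))]@R.T
    o=np.array(d["position"]);return (o+r*((zp-o[2])/r[:,2])[:,None])[:,:2]
def line(q): # point, dir angle deg
    vx,vy,x,y=cv2.fitLine(q.astype(np.float32),cv2.DIST_HUBER,0,.001,.001).ravel()
    if vx<0 or (abs(vx)<.5 and vy<0 and abs(vx)<.05): vx,vy=-vx,-vy
    return np.array([x,y]),np.array([vx,vy]),np.degrees(np.arctan2(vy,vx))
E
python3 - <<'E'
from m import *
d=dict(np.load("top0.npz"));I=d["pixels"];P=cloud(d)
hsv=cv2.cvtColor(I,cv2.COLOR_BGR2HSV);S=hsv[...,1]<75
# plate edges
front=np.array([[u,np.where(S[140:190,u])[0].max()+140.5] for u in range(262,322)])
L=np.array([[np.where(S[v,235:300])[0].min()+234.5,v] for v in range(143,173)])
R=np.array([[np.where(S[v,300:345])[0].max()+300.5,v] for v in range(132,165)])
f=line(cast(d,front,.008));l=line(cast(d,L,.008));r=line(cast(d,R,.008))
print("front",f,"L",l,"R",r)
yaw=np.radians((l[2]+r[2])/2); ax=np.array([np.cos(yaw),np.sin(yaw)]);n=np.array([-ax[1],ax[0]])
cy=((l[0]@n)+(r[0]@n))/2; print("width",(l[0]-r[0])@n,"yaw",np.degrees(yaw),"n",cy)
# rails: lower saturation/reddish-grey vs green-grey plate
a=I[...,1].astype(int)-I[...,2]
for u0,u1,v0,v1 in [(266,278,128,152),(296,308,126,148)]:
    s=a[v0:v1,u0:u1];g=(s<1)&(hsv[v0:v1,u0:u1,1]<60)&(I[v0:v1,u0:u1].mean(2)>75)
    q=np.argwhere(g)[:,::-1]+[u0,v0];w=cast(d,q,.026);o=line(w)
    print("rail",len(q),o[2],"n of axis",np.median(w@n),"front s",np.percentile(w@ax,2),(w@n).min(),(w@n).max())
print("front edge s",f[0]@ax)
o=ax*(f[0]@ax+.125)+n*cy;print("origin",o)
E
```

```text
front (array([ 0.5457302, -0.0170208], dtype=float32), array([ 0.13606206, -0.9907003 ], dtype=float32), np.float32(-82.179955)) L (array([0.58897704, 0.08052151], dtype=float32), array([0.99099994, 0.13386217], dtype=float32), np.float32(7.6928296)) R (array([ 0.6273836 , -0.09531564], dtype=float32), array([0.9906097 , 0.13672036], dtype=float32), np.float32(7.858112))
width 0.17941655 yaw 7.77547 n -0.08961062
rail 88 7.1648664 n of axis -0.05040643025043873 front s 0.6089134962234886 -0.05619084408553131 -0.04440596301411922
rail 79 7.2891903 n of axis -0.12841127248235917 front s 0.6098078575907048 -0.1341546036248618 -0.12238675409122156
front edge s 0.5384099
origin [0.66943395 0.00096692]
```

```bash
cat > go.py <<'E'
import sys; from m import *
from scipy.spatial.transform import Rotation as Ro
x,y,z,yaw=map(float,sys.argv[1:5]);s=readout.observe();R=Ro.from_rotvec(s["ee_rot"]).as_matrix()
cy=np.degrees(np.arctan2(R[1,0],R[0,0]));t=np.radians(yaw);T=np.array([[np.cos(t),np.sin(t),0],[np.sin(t),-np.cos(t),0],[0,0,-1]])
dd=np.array([x,y,z])-s["position"]
print("turn",round(-((yaw-cy+180)%360-180)/4,2),"shift now",np.round(R.T@dd/.04,2),"after turn",np.round(T.T@dd/.04,2),"\npos",np.round(s["position"],4),"yaw",round(cy,2),"tilt",round(np.degrees(np.arccos(-R[2,2])),2),"t",round(s["clock"],2),"F",np.round(s["force"],1),"w",round(s["width"],3),s["gripper_force"],"q",np.round(s["joints"],2))
E
python3 -m creep '[[0,0,0,0.9,1],[0,0,0,0.9,1],[0,0,0,0.9,1],[0,0,0,0.9,1],[0,0,0,0.9,1],[0,0,0,0.9,1],[0,0,0,0.9,1],[0,0,0,0.92,1]]' && python3 -m creep '[[0.28,-0.95,0,0,1],[0.28,-0.95,0,0,1],[0.28,-0.95,0,0,1],[0.28,-0.95,0,0,1],[0.28,-0.95,0,0,1],[0.28,-0.95,0,0,1],[0.28,-0.95,0,0,1],[0.28,-0.95,0,0,1],[0.28,-0.95,0,0,1],[0.28,-0.95,0,0,1],[0.28,-0.95,0,0,1]]'; python3 go.py 0.4139 0.2695 0.11 -2.7
```

```text
clock: 1.1
position: [0.2761, -0.5604, 0.2263]
ee_rot: [-3.14, 0.076, 0.001]
force: [-0.3, -0.3, -0.8]
width: 1.0
gripper_force: 0.0
clock: 2.48
position: [0.4187, -0.1475, 0.2266]
ee_rot: [3.141, -0.073, -0.0]
force: [0.8, -0.1, -0.2]
width: 1.001
gripper_force: 0.0
turn 0.01 shift now [ -0.6  -10.41   2.91] after turn [ -0.61 -10.41   2.91] 
pos [ 0.4187 -0.1475  0.2266] yaw -2.66 tilt 0.01 t 2.48 F [ 0.8 -0.1 -0.2] w 1.001 0.0 q [ 0.32  0.15 -0.11  1.98  0.02  1.01 -1.42]
```

```bash
python3 -m creep '[[-0.06,-0.95,0,0,1],[-0.06,-0.95,0,0,1],[-0.06,-0.95,0,0,1],[-0.06,-0.95,0,0,1],[-0.06,-0.95,0,0,1],[-0.06,-0.95,0,0,1],[-0.06,-0.95,0.5,0,1],[-0.06,-0.95,0.5,0,1],[-0.06,-0.95,0.6,0,1],[-0.06,-0.95,0.6,0,1],[0,-0.91,0.7,0,1],[0,0,0,0,0.6]]'; python3 go.py 0.4139 0.2695 0.010 -2.7
python3 - <<'E'
from h import *
d=vision.get_image("wrist");cv2.imwrite("pics/w1.png",d["pixels"])
E
```

```text
clock: 3.98
position: [0.4122, 0.2703, 0.1088]
ee_rot: [3.14, -0.066, -0.005]
force: [-0.0, -0.4, -0.2]
width: 0.937
gripper_force: 0.0
turn 0.07 shift now [0.05 0.02 2.47] after turn [0.04 0.02 2.47] 
pos [0.4122 0.2703 0.1088] yaw -2.41 tilt 0.2 t 3.98 F [-0.  -0.4 -0.2] w 0.937 0.0 q [-0.38  0.4  -0.39  2.    0.21  0.78 -2.51]
```

View pics/w1.png

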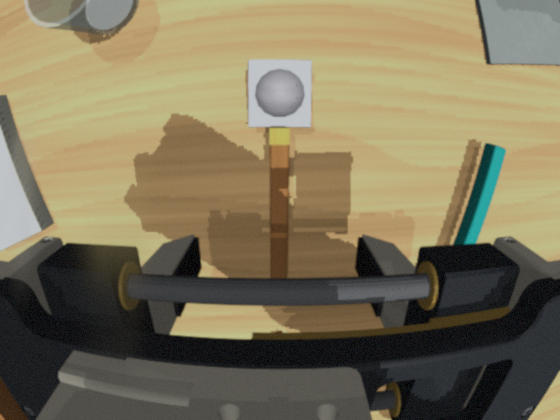

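The wrist view shows the dome (280,92) and the handle (280,200) centred between the fingers. I'll descend and grip.

```bash
python3 -m creep '[[0.04,0.02,0.6,0.05,0.6],[0,0,0.6,0,0.6],[0,0,0.6,0,0.6],[0,0,0.6,0,0.6],[0,0,0.05,0,0.6],[0,0,0,0,0],[0,0,0,0,0],[0,0,0,0,0],[0,0,0,0,0],[0,0,0,0,0],[0,0,0,0,0],[0,0,0,0,0]]' 55; python3 go.py 0.4139 0.2695 0.010 -2.7
```

```text
clock: 5.52
position: [0.4156, 0.2674, 0.0128]
ee_rot: [-3.141, 0.078, -0.0]
force: [-0.7, 0.4, 2.9]
width: 0.146
gripper_force: 54.8
turn -0.04 shift now [-0.04 -0.05  0.07] after turn [-0.04 -0.05  0.07] 
pos [0.4156 0.2674 0.0128] yaw -2.85 tilt 0.0 t 5.53 F [-0.7  0.4  2.9] w 0.146 54.8424106836319 q [-0.44  0.55 -0.32  2.08  0.31  0.56 -2.6 ]
```

```bash
python3 -m creep '[[0,0,-0.3,0,0],[0,0,-0.6,0,0],[0,0,-0.8,0,0],[0,0,-0.2,-0.5,0],[0,0,0,-0.7,0],[0,0,0,-0.7,0],[0,0,0,-0.7,0],[0,0,0,0,0],[0,0,0,0,0]]' 55; python3 go.py 0.498 -0.0224 0.085 7.77
python3 - <<'E'
from h import *
d=vision.get_image("wrist");cv2.imwrite("pics/w2.png",d["pixels"])
E
```

```text
clock: 6.65
position: [0.4153, 0.2671, 0.0884]
ee_rot: [3.134, 0.206, -0.001]
force: [-0.7, 0.4, -1.1]
width: 0.148
gripper_force: 54.8
turn -0.07 shift now [1.1  7.45 0.09] after turn [1.07 7.45 0.08] 
pos [0.4153 0.2671 0.0884] yaw 7.51 tilt 0.04 t 6.65 F [-0.7  0.4 -1.1] w 0.148 54.83658313751221 q [-0.35  0.44 -0.43  2.02  0.26  0.74 -2.38]
```

View pics/w2.png

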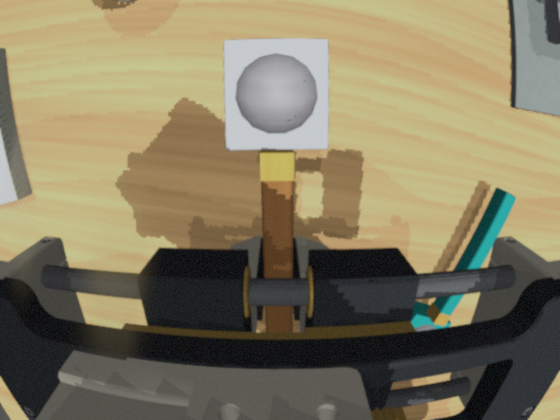

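The die is held straight: the block is at (276,95) and the handle runs to (278,230). I'll move in front of the mouth.

```bash
python3 -m creep '[[0,0.5,0,-0.05,0],[0,0.8,0,0,0],[0,0.9,0,0,0],[0.1,0.9,0,0,0],[0.1,0.9,0,0,0],[0.1,0.9,0,0,0],[0.2,0.9,0,0,0],[0.2,0.9,0,0,0],[0.2,0.7,0,0,0],[0.15,0.05,0,0,0],[0,0,0,0,0],[0,0,0,0,0]]' 55; python3 go.py 0.498 -0.0224 0.022 7.77
python3 - <<'E'
from m import *
d=vision.get_image("top");np.savez("top1.npz",**d);P=cloud(d);z=P[...,2];I=d["pixels"]
hsv=cv2.cvtColor(I,cv2.COLOR_BGR2HSV)
o=np.array([.6694,.001]);t=np.radians(7.77);ax=np.array([np.cos(t),np.sin(t)]);n=np.array([-ax[1],ax[0]])
s=(P[...,:2]-o)@ax;w=(P[...,:2]-o)@n
b=(abs(s+.09)<.04)&(abs(w)<.045)&(z>.06)&(z<.16)&(hsv[...,1]<70)
print(b.sum(),rect(P[b][:,:2]),"s,n",np.round([np.percentile(s[b],[1,50,99]),np.percentile(w[b],[1,50,99])],4))
for a in np.arange(-.13,-.06,.01):
    k=b&(abs(s-a)<.005)
    if k.any(): print(round(a,3),k.sum(),np.round(np.percentile(z[k],[10,50,90]),4),np.round(np.median(w[k]),4))
c=I[80:260,200:380];cv2.imwrite("pics/t1.png",cv2.resize(c,(600,600),interpolation=cv2.INTER_CUBIC))
E
```

```text
clock: 8.2
position: [0.4968, -0.0211, 0.0887]
ee_rot: [-3.134, -0.215, 0.001]
force: [-1.0, 0.2, -2.5]
width: 0.148
gripper_force: 54.8
turn 0.02 shift now [0.03 0.04 1.67] after turn [0.03 0.04 1.67] 
pos [ 0.4968 -0.0211  0.0887] yaw 7.84 tilt 0.03 t 8.2 F [-1.   0.2 -2.5] w 0.148 54.83649730682373 q [ 0.23  0.43 -0.38  2.01  0.24  0.74 -1.73]Traceback (most recent call last):
  File "<stdin>", line 7, in <module>
    return _quantile_unchecked(
        a, q, axis, out, overwrite_input, method, keepdims, weights)
    return _ureduce(a,
                    func=_quantile_ureduce_func,
    ...<5 lines>...
                    overwrite_input=overwrite_input,
                    method=method)
    r = func(a, **kwargs)
    result = _quantile(arr,
                       quantiles=q,
    ...<2 lines>...
                       out=out,
                       weights=wgt)
    slices_having_nans = np.isnan(arr[-1, ...])
                                  ~~~^^^^^^^^^
IndexError: index -1 is out of bounds for axis 0 with size 0
```

```bash
python3 - <<'E'
from m import *
d=vision.get_image("scene");np.savez("sc1.npz",**d);P=cloud(d);z=P[...,2];I=d["pixels"]
hsv=cv2.cvtColor(I,cv2.COLOR_BGR2HSV)
o=np.array([.6694,.001]);t=np.radians(7.77);ax=np.array([np.cos(t),np.sin(t)]);n=np.array([-ax[1],ax[0]])
s=(P[...,:2]-o)@ax;w=(P[...,:2]-o)@n
b=(abs(s+.09)<.05)&(abs(w)<.045)&(z>.06)&(z<.13)
print(b.sum())
for a in np.arange(-.13,-.04,.01):
    k=b&(abs(s-a)<.005)
    if k.any(): print(round(a,3),k.sum(),np.round(np.percentile(z[k],[10,50,90]),4),np.round(np.percentile(w[k],[2,50,98]),4))
c=I[150:330,140:320];L=I[90:270,200:380]
t1=np.load("top1.npz")["pixels"][70:250,200:380]
cv2.imwrite("pics/sc1.png",cv2.resize(np.hstack([c,t1]),(800,400),interpolation=cv2.INTER_CUBIC))
E
```

```text
240
-0.13 28 [0.1061 0.1125 0.1151] [-0.0045  0.0037  0.0108]
-0.12 44 [0.1034 0.111  0.1139] [-0.0158  0.0049  0.0112]
-0.11 65 [0.1019 0.1038 0.1067] [-0.0183  0.0074  0.0263]
-0.1 42 [0.1025 0.1099 0.1132] [-0.0171  0.0078  0.0263]
-0.09 18 [0.0952 0.1135 0.1151] [-0.006   0.0057  0.0262]
-0.08 23 [0.102  0.1043 0.1078] [-0.0112  0.0135  0.026 ]
-0.07 6 [0.1084 0.1103 0.111 ] [-0.0011  0.0041  0.0075]
```

View pics/sc1.png

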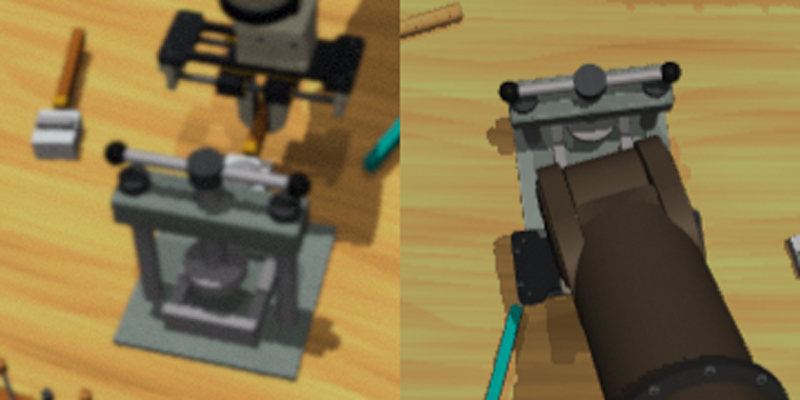

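The block is level, about 1–3 mm off the channel's centre line, and in line with it. Next I'll check that the wrist parts clear the press when it moves forward.

```bash
python3 - <<'E'
from m import *
o=np.array([.6694,.001]);t=np.radians(7.77);ax=np.array([np.cos(t),np.sin(t)]);n=np.array([-ax[1],ax[0]])
for f in ["top1","sc1"]:
    d=dict(np.load(f+".npz"));P=cloud(d);z=P[...,2];s=(P[...,:2]-o)@ax;w=(P[...,:2]-o)@n
    ok=(d["z_map"]>0)&(abs(w)<.12)&(s>-.3)&(s<.06)
    for a in np.arange(.12,.6,.04):
        k=ok&(z>a)&(z<a+.04)&(s<-.045 if a<.24 else ok)
        if k.sum()>3: print(f,round(a,2),k.sum(),"max s",round(np.percentile(s[k],98),3))
E
python3 go.py 0.4982 -0.0232 0.0215 7.77
```

```text
top1 0.16 597 max s -0.139
top1 0.2 30 max s -0.14
top1 0.24 18 max s -0.195
top1 0.44 94 max s -0.121
top1 0.48 1228 max s -0.128
top1 0.52 1701 max s -0.166
top1 0.56 1419 max s -0.205
sc1 0.12 135 max s -0.137
sc1 0.16 1935 max s -0.135
sc1 0.2 506 max s -0.145
sc1 0.24 661 max s -0.135
sc1 0.28 674 max s -0.13
sc1 0.32 715 max s -0.131
sc1 0.36 820 max s -0.131
sc1 0.4 808 max s -0.125
sc1 0.44 1339 max s -0.117
sc1 0.48 2086 max s -0.126
sc1 0.52 1554 max s -0.162
turn 0.02 shift now [0.03 0.05 1.68] after turn [0.03 0.05 1.68] 
pos [ 0.4968 -0.0213  0.0887] yaw 7.84 tilt 0.02 t 8.3 F [ 0.3  0.8 -2. ] w 0.145 54.83654201030731 q [ 0.23  0.43 -0.38  2.01  0.24  0.74 -1.73]
```

```bash
python3 -m creep '[[0.03,0.05,0.5,0.02,0],[0,0,0.6,0,0],[0,0,0.4,0,0],[0,0,0.17,0,0],[0,0,0,0,0],[0.2,0,0,0,0],[0.2,0,0,0,0],[0.2,0,0,0,0],[0.2,0,0,0,0],[0.2,0,0,0,0],[0.2,0,0,0,0],[0,0,0,0,0]]' 55; python3 go.py 0.587 -0.0110 0.0215 7.77
python3 - <<'E'
from m import *
d=vision.get_image("wrist");cv2.imwrite("pics/w3.png",d["pixels"])
E
```

```text
clock: 9.8
position: [0.5469, -0.0175, 0.0219]
ee_rot: [-3.134, -0.21, -0.001]
force: [0.3, 0.4, -1.7]
width: 0.143
gripper_force: 54.8
turn -0.03 shift now [ 1.01 -0.03  0.01] after turn [ 1.01 -0.03  0.01] 
pos [ 0.5469 -0.0175  0.0219] yaw 7.67 tilt 0.03 t 9.8 F [ 0.3  0.4 -1.7] w 0.143 54.83652949333191 q [ 0.17  0.59 -0.33  1.94  0.3   0.65 -1.78]
```

View pics/w3.png

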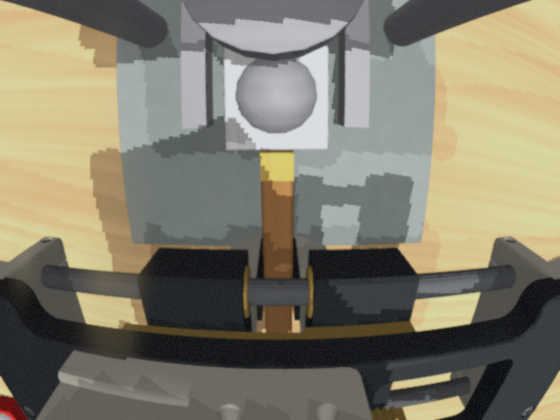

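The block (columns 224–328) sits centred and straight between the rails (inner edges about 212 and 340). I'll keep sliding.

```bash
python3 -m creep '[[0.2,0,0,0,0],[0.2,0,0,0,0],[0.2,0,0,0,0],[0.2,0,0.01,0,0],[0.1,0,0.01,0,0],[0.05,0,0.01,0,0],[0,0,0,0,0]]' 55 && python3 -m creep '[[0.05,0,0,0,0],[0.05,0,0,0,0],[0,0,0,0,0]]'; python3 go.py 0.587 -0.0110 0.0215 7.77
```

```text
clock: 10.72
position: [0.5838, -0.0126, 0.0209]
ee_rot: [3.134, 0.21, -0.0]
force: [-2.2, -0.1, 2.7]
width: 0.151
gripper_force: 54.8
clock: 11.1
position: [0.5864, -0.0123, 0.0207]
ee_rot: [3.134, 0.21, -0.004]
force: [-8.5, -0.1, 8.8]
width: 0.145
gripper_force: 54.8
turn -0.03 shift now [ 0.02 -0.03 -0.02] after turn [ 0.02 -0.03 -0.02] 
pos [ 0.5864 -0.0123  0.0207] yaw 7.66 tilt 0.16 t 11.1 F [-8.5 -0.1  8.8] w 0.145 54.84036147594452 q [ 0.16  0.64 -0.33  1.84  0.3   0.71 -1.77]
```

```bash
python3 -m creep '[[0.05,0,-0.02,0,0],[0,0,0,0,0]]'; python3 -m creep '[[0.05,0,0,0,0],[0,0,0,0,0]]'; python3 go.py 0.587 -0.0110 0.0215 7.77
```

```text
clock: 11.35
position: [0.5865, -0.0122, 0.0208]
ee_rot: [3.134, 0.21, -0.01]
force: [-12.8, -0.9, 7.1]
width: 0.148
gripper_force: 54.8
clock: 11.6
position: [0.5864, -0.0122, 0.0207]
ee_rot: [3.133, 0.21, -0.016]
force: [-19.5, -0.8, 15.1]
width: 0.146
gripper_force: 54.9
turn -0.03 shift now [ 0.02 -0.03 -0.02] after turn [ 0.02 -0.03 -0.02] 
pos [ 0.5864 -0.0122  0.0207] yaw 7.67 tilt 0.57 t 11.6 F [-19.5  -0.8  15.1] w 0.146 54.908244609832764 q [ 0.15  0.64 -0.33  1.84  0.3   0.72 -1.77]
```

It is firmly against the stop: force rises with no advance. I'll relax the push, then release.

```bash
python3 -m creep '[[-0.08,0,-0.01,0,0],[0,0,0,0,0]]' 55; python3 -m creep '[[0,0,0,0,0.3],[0,0,0,0,0.5],[0,0,0,0,0.5],[0,0,0,0,0.5],[0,0,0,0,0.5]]'; python3 go.py 0.587 -0.0110 0.0215 7.77
python3 - <<'E'
from m import *
d=vision.get_image("wrist");cv2.imwrite("pics/w4.png",d["pixels"])
E
```

```text
clock: 11.85
position: [0.5866, -0.0121, 0.0212]
ee_rot: [3.134, 0.21, -0.006]
force: [-6.6, 0.2, 0.3]
width: 0.147
gripper_force: 54.9
clock: 12.48
position: [0.5888, -0.0119, 0.0219]
ee_rot: [-3.135, -0.21, -0.0]
force: [-0.7, -0.9, 0.8]
width: 0.501
gripper_force: 0.0
turn -0.03 shift now [-0.04 -0.03  0.01] after turn [-0.04 -0.03  0.01] 
pos [ 0.5888 -0.0119  0.0219] yaw 7.67 tilt 0.01 t 12.47 F [-0.7 -0.9  0.8] w 0.501 0.0 q [ 0.16  0.64 -0.33  1.84  0.3   0.71 -1.77]
```

View pics/w4.png

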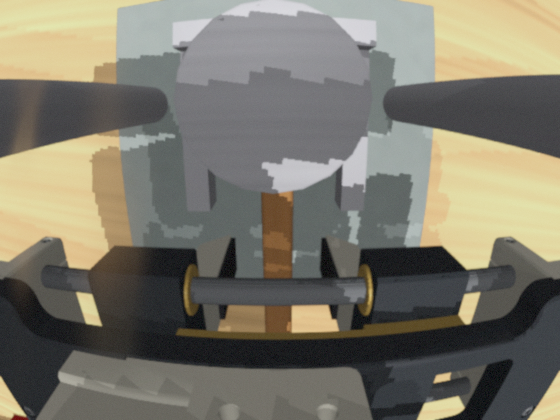

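Released; the handle is straight and untouched between the open fingers at columns 262–293. I'll back out along the handle, lift, and check.

```bash
python3 -m creep '[[-0.3,0,0,0,0.5],[-0.5,0,0,0,0.5],[-0.5,0,0,0,0.5],[0,0,0,0,0.5],[0,0,-0.5,0,0.5],[0,0,-0.9,0,0.5],[0,0,-0.9,0,0.5],[0,0,-0.9,0,0.5],[0,0,-0.9,0,0.5]]' && python3 -m creep '[[0,0.9,0,0,0.5],[0,0.9,0,0,0.5],[0,0.9,0,0,0.5],[0,0.9,0,0,0.5],[0,0.9,0,0,0.5],[0,0.9,0,0,0.5],[0,0.9,0,0,0.5],[0,0,0,0,0.5],[0,0,0,0,0.5]]'
python3 - <<'E'
from m import *
o=np.array([.6694,.001]);t=np.radians(7.77);ax=np.array([np.cos(t),np.sin(t)]);n=np.array([-ax[1],ax[0]])
d=vision.get_image("top");I=d["pixels"];P=cloud(d);z=P[...,2]
hsv=cv2.cvtColor(I,cv2.COLOR_BGR2HSV);s=(P[...,:2]-o)@ax;w=(P[...,:2]-o)@n
k=(d["z_map"]>0)&(s>-.2)&(s<-.03)&(abs(w)<.03)&(z>.028)&(z<.06)&(hsv[...,1]>90)
L=line(P[k][:,:2]);print(k.sum(),"handle yaw rel",L[2]-7.77,"n",np.median(w[k]),"s",s[k].min(),s[k].max(),"z",np.median(z[k]))
a=I[70:230,210:430]; e=vision.get_image("scene")["pixels"][170:330,140:360]
cv2.imwrite("pics/end.png",cv2.resize(np.vstack([a,e]),(412,600),interpolation=cv2.INTER_CUBIC))
E
```

```text
clock: 13.65
position: [0.5375, -0.0188, 0.1874]
ee_rot: [-3.134, -0.21, -0.001]
force: [0.6, 0.2, -0.6]
width: 0.503
gripper_force: 0.0
clock: 14.78
position: [0.571, -0.2678, 0.1858]
ee_rot: [-3.134, -0.211, -0.0]
force: [-0.0, -0.0, 0.5]
width: 0.499
gripper_force: 0.0
279 handle yaw rel 0.23072004 n -0.0011738782779293334 s -0.1557354784534875 -0.030173146810525978 z 0.04486332125780024
```

View pics/end.png

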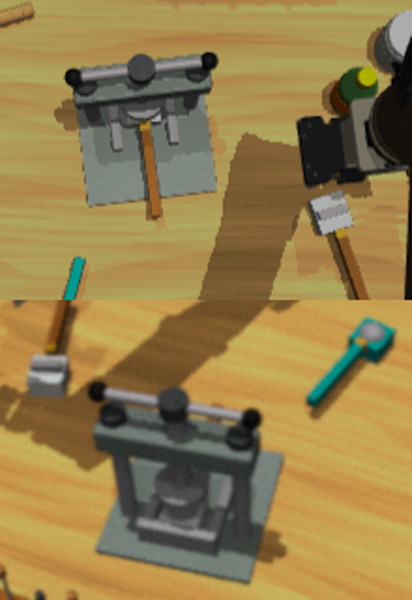

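The die is home: the handle end is at press x ≈ -155 mm, yaw error is 0.2°, and the offset from centre is about 1 mm. The ridge die is untouched.

```bash
python3 -c "
from cell import sign_off
print(sign_off())"
```

```text
the job is handed in; nothing more can be done
None
```

The dome die sits straight against the press stop with its handle out the front. It has been released, the ridge die was not touched, and the job is handed in.

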